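# Clip the roof onto the model tower

### The job

Fit the loose roof of the model tower: set it squarely over the flange at the top of the tower without dropping it, then press it gently straight down until the clips on both sides have snapped under the flange and it sits level and fully home, and let go. Do not force it, and leave the other models where they stand.

Things in the scene. Friction and masses are not known exactly. Their poses are not given: they have to be found in the camera images.
- tower: White model tower fixed to the table. Origin: centre of its foot's underside on the table, z up. Foot 100 (x) x 90 (y) x 10 mm, shaft 56 x 50 mm; at the top a flat flange 76 (x) x 64 (y) x 8 mm, proud on all sides, centred. The top storey's height is not measured and differs from start to start: flange top 122 to 138 mm above the table, to be felt for. Rigid.
- roof: Loose white roof, 0.11 to 0.17 kg, 96 (x) x 75 (y) x 66 mm high, standing on its skirts. Origin: centre of its underside, at the skirts' lower edges, z up. Stiff skirt walls at its +x and -x ends, 60 mm wide, inner faces 79 mm apart (87 at the flared mouth), straddle the flange's 76 mm. Grey clip arms hang at +y and -y. Fits either way round (half a turn), not crosswise.
- roof_lantern (a point): Centre of the top of the roof's solid lantern block, by which to hold it: block 46 (along the roof's x) x 34 mm (y), from 32 to 66 mm above the roof's origin, standing on the roof plate's top (z = 32 mm).
- roof_seat (a point): Centre of the roof plate's underside, 24 mm above the roof's origin. Two rubber spring pads stand 2 mm below it (3 N/mm together). Hooks meet the flange about 19 mm above contact of plate and flange; the push rises to 9 to 18 N, drops when they snap under, about 1.5 mm above it; then pads, then the hard plate. Let go, it stays 0 to 1.5 mm up. Over 30 N roof to tower is too rough.
- clip_left (a joint): Spring angle, rad, of the rigid clip arm at the roof's +y side (24 mm wide, hinged 32 mm above the roof's origin): 0 hanging straight, also once snapped home; grows as its hook is pushed outward, 0.1 to 0.25 while it rides on the flange's edge. The two hooks are 58 mm apart for the flange's 64 mm; sloped from z = 2 to 12.5 mm, catch faces at z = 14.5 mm.
- clip_right (a joint): The same for the clip arm at the roof's -y side.
- office: Bystander: beige model office block 55 x 60 mm, 120 mm high, plain flat top without a flange, loose. Origin: centre of its underside.
- kiosk: Bystander: grey model kiosk 46 x 46 mm with a flat white roof, 37 mm high, loose. Origin: centre of its underside.
- tram: Bystander: white model tram 90 (x) x 24 (y) mm, 34 mm high, loose. Origin: centre of its underside.
Not all that is in view belongs to the job. What is shaped like the roof but green, pink or red is not meant.

How it is judged:
By the outcome, as a careful person would: the job done as asked, in the order asked, and still so for the second after the job is handed in, with the robot touching nothing.
It also fails if it takes over 58 s, if anything falls off the work surface, if the arm or the gripper's body presses on something with over 40 N, if the wrist force passes 120 N, or if a joint passes its speed limit or range.

### The arm

A 6-joint arm with a two-finger parallel gripper is mounted at the origin on the work surface. World frame = base frame: x ahead of the robot, y to its left, z up, the work surface at z = 0. Lengths are in mm, angles in rad, forces in N, time in s.
With the tool pointing down it reaches from about 350 to 875 mm from the base axis. Payload 4.2 kg.
Tool frame: the origin (TCP) lies midway between the tips of the shut fingers; the grasp point (between the pads) lies 19 mm behind it; z points along the fingers, y is the direction in which the jaws open and shut (so a half turn about z gives the same grasp; the last joint's range is limited). The gripper opens to 85 mm and grips with 20 to 120 N. Pads are 22 mm wide; open, the fingers measure 114 mm over their backs; the gripper's body (76 mm by 85 mm) begins 54 mm behind the grasp point. The pads swing forward as they close: fully open they stand 13 mm farther back than shut.
Start: joints at [0.259, 0.385, 0.008, 0, -1.194, -0.259], TCP at [624.979, 0.025, 231.312] pointing down, gripper open.
Joint ranges: [-3.14, 3.14], [-1.21, 2.06], [-1.07, 1.41], [-3.16, 2.05], [-2.99, -0.16], [-3.1, 3.1]. Speed limits (rad/s): [2.79, 2.79, 3.14, 3.14, 3.14, 3.14].

### API

Orientations are given as a unit quaternion [x, y, z, w].
In Python, from bench import read_state, get_image, job_done, search_frame, regions_of gives the robot as it stands.
- The arm moves only by the tool servo_tool, never from a script. Its arguments are lists of equal length, an entry for each row: "turn": the turn, a rotation vector about the world's x, y, z in rad, a list of three; "dp": the shift along the world's x, y, z in m, a list of three; "fingers": the finger opening in m, from 0 to 0.0854. In form: {"turn": [[rx, ry, rz], ...], "dp": [[tx, ty, tz], ...], "fingers": [fingers, ...]}. A call has exactly 5 rows; each row shifts and turns the pose as measured when the row begins; what a row does not reach is not made up. A row lasts 1/8 s, in which the tool goes at most 62.5 mm and 10.7 degrees, less where a joint would pass 70% of its speed; a pose out of reach is approached as far as the arm can. A call is refused whole if a number of a shift passes 0.0625 or a number of a turn 0.188, either way. A call with a gripper value outside its range is refused whole. The fingers move at their own pace and stop on an object; the grip force is fixed at half the most. Time passes only in rows, so rows that do not move let the fingers close, or fill a call up. It gives the time, the measured TCP pose, the force and the opening at its end, in the units of the state.
- read_state(): the state, without advancing time (a new reading comes with each control period).
- get_image(name): name is "scene" or "side" or "wrist"; returns a dict with "img" (420x560x3 uint8, red, green, blue), "vfov" (degrees; the focal length in pixels is half the picture's height over the tangent of half this angle, whatever the lens; pixels are square), "cx", "cy" (the principal point, pixels), "world_from_camera" (4x4, takes a point from camera to world coordinates); the wrist camera has in their place "mount" (4x4, takes a point from camera to tool coordinates, whose origin is the TCP and whose axes are the flange's). Camera axes: x right, y down, z forward; pixel columns grow to the right and rows downward; lengths in mm; the calibration is good to about 2 mm. A picture is of the moment at which its call begins: read the wrist's pose just before it. There is no depth.
- job_done(): hands the job in, once; it reports no verdict.
Trained networks look in the newest picture that a camera, given by its name, has taken for a name from the list of things; names that differ only in an ending like _2 or _b are one class to them, and where a whole thing is asked for, a point or a joint stands for the part that bears it (a point fixed in the world has none). Each returns a list of dicts, best first, with "score" (0 to 1); they miss things now and then, are a little off and sometimes report something else, mostly with a low value. They report only what shows in the picture. A call takes as long as a camera call. They do not tell look-alikes from the thing itself.
- search_frame(query, camera): "box" ([left, top, width, height] in pixels, round what is visible of it).
- regions_of(query, camera): "region" (420x560 bool, what is visible of it) and "box" ([left, top, width, height] in pixels, round what is visible of it).
The state is a dict: "clock": time; "joints": joint angles; "joint_vel": joint speeds; "joint_efforts": joint torques, N m; "position": TCP position; "ee_rot": TCP orientation; "contact_force": force on the tool from outside, world axes, zero at the start; "wrist_torque": the same for the moment, N m; "gripper_width": finger opening in mm.
Only numpy, scipy, OpenCV 4.12 (cv2) and the standard library are available. Lean on these libraries where they do the work, as an engineer would, in place of code of your own. Each camera call takes 0.05 s, during which the arm holds its last target. There are 200 camera calls.

## Working session

There is one attempt and no reset: what is moved stays moved. The work goes in short steps, Python scripts to look and compute and a tool call to move; the robot and the scene stay as the last step left them, time stands still between calls to the robot, and variables do not carry over. Pictures are saved under pics/ and viewed, about 8 in all and at most 12, crops included, and the job is handed in when it is done.

Besides the shell and the picture viewer there is one more tool, called as name(argument=value, ...) on one line, values as JSON. servo_tool: Moves the arm, as the interface text tells. Its arguments: {"type":"object","properties":{"turn":{"type":"array","items":{"type":"array","items":{"type":"number"}}},"dp":{"type":"array","items":{"type":"array","items":{"type":"number"}}},"fingers":{"type":"array","items":{"type":"number"}}},"required":["turn","dp","fingers"]}

```bash
mkdir -p pics
cat > h.py <<'E'
import numpy as np, cv2
from bench import *
def cam(n):
    s=read_state(); d=get_image(n); d['f']=210/np.tan(np.radians(d['vfov'])/2)
    if n=='wrist':
        from scipy.spatial.transform import Rotation as R
        T=np.eye(4);T[:3,:3]=R.from_quat(s['ee_rot']).as_matrix();T[:3,3]=s['position'];d['world_from_camera']=T@np.array(d['mount'])
    d['T']=np.array(d['world_from_camera']);return d
def ray(d,u,v):
    r=d['T'][:3,:3]@np.array([(u-d['cx'])/d['f'],(v-d['cy'])/d['f'],1]);return d['T'][:3,3],r
def onz(d,u,v,z):
    o,r=ray(d,u,v);return o+r*(z-o[2])/r[2]
def proj(d,P):
    q=np.linalg.inv(d['T'])@np.append(P,1);return np.array([d['cx']+d['f']*q[0]/q[2],d['cy']+d['f']*q[1]/q[2]])
def save(d,n,crop=None,k=1):
    im=d['img'][:,:,::-1]
    if crop: x,y,w,h=crop; im=im[y:y+h,x:x+w]
    cv2.imwrite('pics/'+n+'.png',cv2.resize(im,None,fx=k,fy=k,interpolation=cv2.INTER_CUBIC))
E
python3 - <<'E'
from h import *
print(read_state())
for n in ['scene','side','wrist']:
    d=cam(n);save(d,n+'0');print(n,d['f'],d['cx'],d['cy'],d['T'].round(2).tolist())
    for q in ['tower','roof','roof_lantern','office','kiosk','tram']:
        print(q,[(round(r['score'],2),[round(float(b)) for b in r['box']]) for r in search_frame(q,n)][:4])
a=[cv2.imread(f'pics/{n}0.png') for n in ['scene','side']]
E
```

```text
{'clock': 0.0, 'joints': array([ 2.58611516e-01,  3.85558845e-01,  6.62500186e-03, -5.01901795e-04,
       -1.19400960e+00, -2.58590331e-01]), 'joint_vel': array([ 3.54598119e-05,  9.59208496e-04,  1.60059150e-03, -2.13767638e-03,
       -1.08826143e-04,  8.86781568e-04]), 'joint_efforts': array([-9.55001960e-04, -3.92286408e+01,  1.88399577e+01,  4.18616563e+00,
       -4.72148502e-03,  8.27910434e-07]), 'position': array([6.24411928e+02, 2.59808360e-02, 2.30219456e+02]), 'ee_rot': array([-0.70704838,  0.70716433,  0.00074137, -0.00081074]), 'contact_force': array([ 0.61678054, -0.77453485,  0.17379859]), 'wrist_torque': array([0.0003658 , 0.03880191, 0.02292848]), 'gripper_width': 85.27170913152077}
scene 545.436740022962 281.1931120326615 210.6320886284436 [[-0.06, 0.81, -0.58, 1213.87], [1.0, 0.05, -0.02, 24.03], [0.01, -0.58, -0.81, 1067.01], [0.0, 0.0, 0.0, 1.0]]
tower [(0.74, [248, 266, 36, 58]), (0.62, [335, 172, 54, 70])]
roof [(0.92, [126, 222, 50, 39]), (0.8, [190, 185, 38, 43]), (0.78, [189, 234, 49, 55]), (0.67, [210, 143, 39, 37])]
roof_lantern [(0.92, [192, 188, 36, 41
[... 569 characters left out ...]
[289, 144, 36, 41]), (0.83, [374, 196, 47, 51]), (0.64, [301, 175, 53, 47])]
office [(0.93, [162, 158, 48, 67]), (0.19, [304, 176, 52, 47])]
kiosk [(0.83, [232, 215, 26, 29])]
tram [(0.64, [288, 234, 54, 31])]
wrist 315.14801243153187 275.42564597884564 213.62295997632103 [[-1.0, 0.0, 0.0, 624.68], [0.0, 0.95, 0.31, -81.64], [-0.0, 0.31, -0.95, 374.86], [0.0, 0.0, 0.0, 1.0]]
tower [(0.81, [343, 280, 114, 136])]
roof [(0.96, [527, 0, 32, 99]), (0.83, [230, 0, 121, 88]), (0.59, [384, 0, 119, 55])]
roof_lantern [(0.78, [382, 0, 123, 53]), (0.71, [526, 0, 34, 106]), (0.6, [233, 0, 118, 95])]
office [(0.75, [136, 129, 104, 94])]
kiosk [(0.74, [305, 160, 55, 57])]
tram [(0.57, [403, 164, 90, 28])]
```

Run:
```python
import cv2,numpy as np
a=cv2.imread('pics/scene0.png')[120:340,100:420];b=cv2.imread('pics/side0.png')[120:380,140:460]
cv2.imwrite('pics/a1.png',cv2.resize(a,None,fx=2.5,fy=2.5,interpolation=2));cv2.imwrite('pics/b1.png',cv2.resize(b,None,fx=2.3,fy=2.3,interpolation=2))
```

```text
(no output)
```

View pics/a1.png

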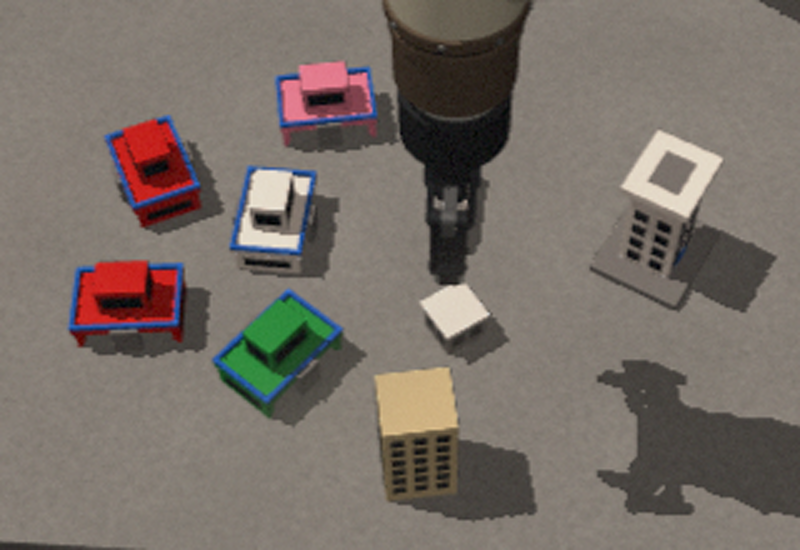

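View pics/b1.png

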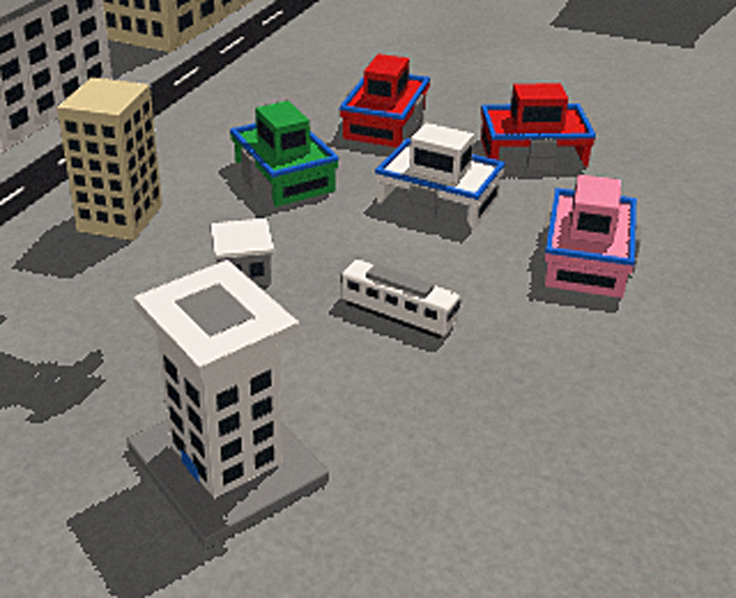

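```bash
cat >> h.py <<'E'
def tri(obs):
    A=np.zeros((3,3));b=np.zeros(3)
    for d,u,v in obs:
        o,r=ray(d,u,v);r=r/np.linalg.norm(r);M=np.eye(3)-np.outer(r,r);A+=M;b+=M@o
    X=np.linalg.solve(A,b);return X,max(np.linalg.norm(proj(d,X)-[u,v]) for d,u,v in obs)
E
python3 - <<'E'
from h import *
s=cam('scene');w=cam('side')
S=[(660,132),(722,152),(688,214),(622,190)];W=[(227,262),(298,322),(208,364),(136,300)]
S=[(a/2.5+100,b/2.5+120) for a,b in S];W=[(a/2.3+140,b/2.3+120) for a,b in W]
for k in range(4):
    print(k,[(tri([(s,*S[i]),(w,*W[(i+k)%4])])[0].round(1).tolist(),tri([(s,*S[i]),(w,*W[(i+k)%4])])[1].round(1)) for i in range(4)])
# roof lantern top corners
S=[(253,170),(293,172),(291,207)];W=[(470,133),(470,133),(413,124)]
R=[(247,168),(316,172),(304,248),(232,248)]
for u,v in R: print(onz(s,u/2.5+100,v/2.5+120,32).round(1))
L=[(255,170),(293,171),(288,206),(251,203)]
for u,v in L: print(onz(s,u/2.5+100,v/2.5+120,66).round(1))
R=[(432,138),(503,170),(490,193),(377,175)]
print([onz(w,u/2.3+140,v/2.3+120,32).round(1).tolist() for u,v in R])
E
```

```text
0 [([456.5, 174.7, 156.3], np.float64(4.9)), ([424.5, 212.6, 131.5], np.float64(21.9)), ([475.5, 198.2, 82.9], np.float64(6.9)), ([508.9, 161.9, 117.9], np.float64(20.4))]
1 [([420.1, 175.0, 121.8], np.float64(1.4)), ([443.6, 229.5, 125.0], np.float64(0.4)), ([512.5, 197.3, 122.3], np.float64(0.1)), ([487.2, 140.3, 120.3], np.float64(1.0))]
2 [([440.0, 194.6, 117.9], np.float64(20.2)), ([478.1, 227.7, 159.2], np.float64(6.4)), ([491.3, 178.4, 127.4], np.float64(21.1)), ([448.3, 139.3, 80.6], np.float64(7.5))]
3 [([476.1, 194.4, 154.6], np.float64(26.3)), ([458.9, 210.3, 163.2], np.float64(14.9)), ([454.4, 179.7, 91.1], np.float64(28.3)), ([470.3, 160.6, 75.6], np.float64(14.1))]
[ 417.1 -207.8   32. ]
[ 417.7 -141.1   32. ]
[ 506.7 -142.    32. ]
[ 510.8 -208.1   32. ]
[ 445.2 -192.4   66. ]
[ 444.1 -157.1   66. ]
[ 484.5 -156.7   66. ]
[ 483.3 -190.7   66. ]
[[489.7, -224.5, 32.0], [411.9, -195.9, 32.0], [409.5, -153.5, 32.0], [507.7, -139.1, 32.0]]
```

servo_tool(turn=[[0, 0, 0.187], [0, 0, 0.187], [0, 0, 0.187], [0, 0, 0.187], [0, 0, 0.187]], dp=[[-0.032, -0.035, 0], [-0.032, -0.035, 0], [-0.032, -0.035, 0], [-0.032, -0.035, 0], [-0.032, -0.035, 0]], fingers=[0.085, 0.085, 0.085, 0.085, 0.085])

```text
clock: 1.78
position: [462.2, -177.2, 230.6]
ee_rot: [0.951, -0.308, 0.001, 0.0]
contact_force: [0.2, -0.3, 0.9]
gripper_width: 84.9
```

servo_tool(turn=[[0, 0, 0.16], [0, 0, 0.16], [0, 0, 0.16], [0, 0, 0.16], [0, 0, 0]], dp=[[0, 0, 0], [0, 0, 0], [0, 0, 0], [0, 0, 0], [0, 0, 0]], fingers=[0.085, 0.085, 0.085, 0.085, 0.085])

```text
clock: 2.4
position: [459.2, -179.9, 232.1]
ee_rot: [1.0, 0.014, 0.002, -0.0]
contact_force: [0.1, -0.2, -0.2]
gripper_width: 84.9
```

Run:
```python
from h import *
d=cam('wrist');save(d,'w1')
print(read_state()['position'].round(1),read_state()['ee_rot'].round(4))
for q in ['roof','roof_lantern']:
    for r in regions_of(q,'wrist')[:3]: print(q,round(r['score'],2),r['box'],[np.round(x,1) for x in cv2.minAreaRect(np.argwhere(r['region'])[:,::-1].astype(np.float32))])
```

```text
[ 459.2 -180.   232.1] [ 9.999e-01  1.350e-02  1.900e-03 -2.000e-04]
roof 0.91 [201.0, 258.8, 84.4, 63.7] [array([241.6, 290.1]), array([65. , 79.3]), np.float64(76.0)]
roof 0.78 [336.1, 178.3, 84.4, 94.9] [array([376. , 224.5]), array([85.4, 66.3]), np.float64(64.7)]
roof 0.74 [194.9, 0.0, 112.2, 93.4] [array([249.8,  36.3]), array([ 83.3, 108.6]), np.float64(28.3)]
roof_lantern 0.96 [196.7, 1.4, 110.7, 99.8] [array([250.8,  34.3]), array([ 84.3, 108.4]), np.float64(33.7)]
roof_lantern 0.86 [239.3, 135.0, 67.8, 90.6] [array([271.2, 181.1]), array([67.6, 87. ]), np.float64(3.2)]
roof_lantern 0.85 [340.4, 41.5, 102.8, 82.0] [array([391. ,  83.5]), array([ 81., 104.]), np.float64(90.0)]
```

View pics/w1.png

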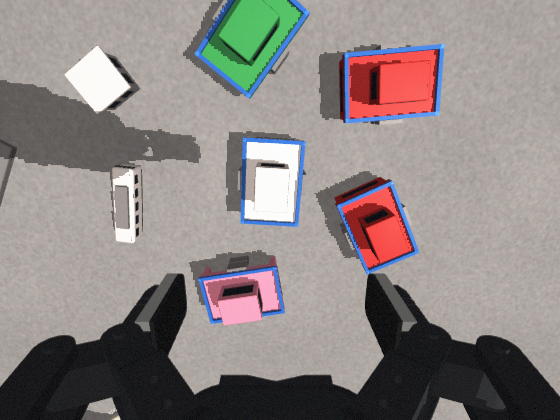

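```bash
cat >> h.py <<'E'
def quad(mask):
    c=max(cv2.findContours(mask.astype(np.uint8),cv2.RETR_EXTERNAL,cv2.CHAIN_APPROX_NONE)[0],key=cv2.contourArea)
    h=cv2.convexHull(c);q=cv2.approxPolyN(h,4)if hasattr(cv2,'approxPolyN') else cv2.approxPolyDP(h,4,True)
    return q.reshape(-1,2).astype(float)
def rect(d,q,z):
    P=np.array([onz(d,u,v,z) for u,v in q]);c=P.mean(0)
    E=[P[(i+1)%4]-P[i] for i in range(4)];l=[np.linalg.norm(e) for e in E]
    print('z',z,'c',c.round(1),'len',np.round(l,1),'ang',[round((np.degrees(np.arctan2(e[1],e[0]))+45)%90-45,1) for e in E]);return P
E
python3 - <<'E'
from h import *
d=cam('wrist');im=d['img'].astype(int)
m=np.zeros(im.shape[:2],bool);m[130:232,232:312]=1
bl=(im[...,2]-im[...,0]>60)&m
q=quad(bl);print(q.tolist());[rect(d,q,z) for z in (28,32,36)]
wh=(im.min(2)>225)&m
print(d['T'].round(2).tolist())
x,y,w,h=220,120,100,120
g=d['img'][y:y+h,x:x+w,::-1].copy()
cv2.imwrite('pics/w1c.png',cv2.resize(g,None,fx=5,fy=5,interpolation=cv2.INTER_NEAREST))
E
```

```text
[[305.0, 141.0], [298.0, 226.0], [240.0, 223.0], [242.0, 137.0]]
z 28 c [ 461.1 -175.7   28. ] len [98.  68.2 98.5 68. ] ang [np.float64(-1.6), np.float64(-1.6), np.float64(-1.7), np.float64(-2.0)]
z 32 c [ 462.  -175.7   32. ] len [96.9 67.4 97.3 67.2] ang [np.float64(-1.6), np.float64(-1.6), np.float64(-1.7), np.float64(-2.0)]
z 36 c [ 462.9 -175.8   36. ] len [95.7 66.6 96.2 66.5] ang [np.float64(-1.6), np.float64(-1.6), np.float64(-1.7), np.float64(-2.0)]
[[0.03, -0.95, -0.31, 539.47], [-1.0, -0.03, -0.01, -178.41], [-0.0, 0.31, -0.95, 375.85], [0.0, 0.0, 0.0, 1.0]]
```

View pics/w1c.png

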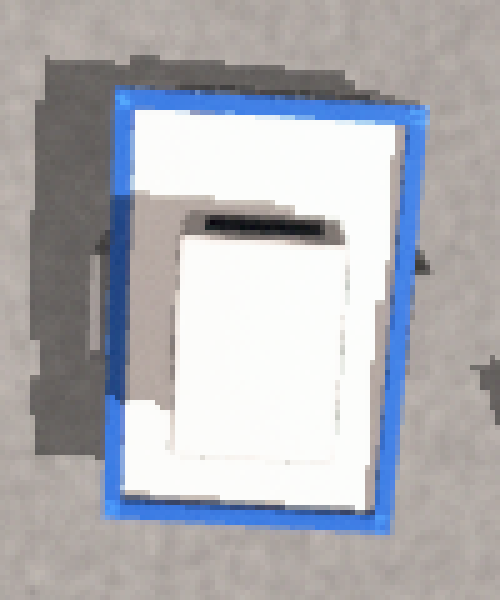

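Run:
```python
from h import *
d=cam('wrist')
q=[(a/5+220,b/5+120) for a,b in [(181,236),(346,242),(338,464),(171,460)]]
rect(d,q,66)
s=cam('scene');print(proj(d,[462,-175.7,66]))
for q,z in (('roof',0),):
  for n in ['scene','side']:
    cam(n) if n!='scene' else 0
```

```text
z 66 c [ 462.4 -176.7   66. ] len [32.6 46.1 34.5 46.5] ang [np.float64(-0.6), np.float64(0.3), np.float64(0.1), np.float64(-2.1)]
[270.75433319 191.00339167]
```

servo_tool(turn=[[0, 0, -0.03], [0, 0, -0.027], [0, 0, 0], [0, 0, 0], [0, 0, 0]], dp=[[0.0015, 0.002, -0.03], [0.0015, 0.002, -0.035], [0, 0, -0.035], [0, 0, -0.02], [0, 0, 0]], fingers=[0.062, 0.062, 0.062, 0.062, 0.062])

```text
clock: 3.38
position: [463.3, -175.9, 109.9]
ee_rot: [1.0, -0.016, 0.004, 0.0]
contact_force: [0.0, -0.6, -0.1]
gripper_width: 61.8
```

servo_tool(turn=[[0, 0.004, 0], [0, 0.004, 0], [0, 0, 0], [0, 0, 0], [0, 0, 0]], dp=[[-0.0005, 0, -0.02], [-0.0005, 0, -0.02], [0, 0, -0.018], [0, 0, -0.008], [0, 0, 0]], fingers=[0.062, 0.062, 0.062, 0.062, 0.062])

```text
clock: 4.0
position: [467.5, -176.5, 47.7]
ee_rot: [1.0, -0.016, 0.005, 0.001]
contact_force: [-0.2, -0.9, 0.8]
gripper_width: 61.8
```

Run:
```python
from h import *
s=read_state();print(s['position'].round(2),s['ee_rot'].round(4),s['contact_force'].round(2))
```

```text
[ 467.46 -176.52   47.7 ] [ 0.9999 -0.016   0.0051  0.0013] [-0.22 -0.91  0.81]
```

servo_tool(turn=[[0, 0.01, 0], [0, 0, 0], [0, 0, 0], [0, 0, 0], [0, 0, 0]], dp=[[-0.004, 0, 0], [-0.001, 0, -0.005], [0, 0, -0.004], [0, 0, 0], [0, 0, 0]], fingers=[0.062, 0.062, 0.062, 0.062, 0.062])

```text
clock: 4.62
position: [463.6, -176.7, 40.3]
ee_rot: [1.0, -0.016, 0.002, 0.002]
contact_force: [0.2, -0.5, -0.7]
gripper_width: 61.9
```

```bash
cat > st.py <<'E'
from h import *
from scipy.spatial.transform import Rotation as R
s=read_state();M=R.from_quat(s['ee_rot']).as_matrix()
print(s['clock'],s['position'].round(2),'yaw',np.degrees(np.arctan2(M[1,0],M[0,0])).round(2),'toolz',M[:,2].round(4),'F',s['contact_force'].round(2),'M',s['wrist_torque'].round(2),s['gripper_width'].round(1))
E
python3 st.py
```

```text
Traceback (most recent call last):
  File "st.py", line 4, in <module>
    print(s['clock'],s['position'].round(2),'yaw',np.degrees(np.arctan2(M[1,0],M[0,0])).round(2),'toolz',M[:,2].round(4),'F',s['contact_force'].round(2),'M',s['wrist_torque'].round(2),s['gripper_width'].round(1))
                                                                                                                                                                                        ^^^^^^^^^^^^^^^^^^^^^^^^
AttributeError: 'float' object has no attribute 'round'
```

servo_tool(turn=[[0.004, 0.004, 0], [0, 0, 0], [0, 0, 0], [0, 0, 0], [0, 0, 0]], dp=[[-0.001, 0.0005, -0.002], [0, 0, 0], [0, 0, 0], [0, 0, 0], [0, 0, 0]], fingers=[0.062, 0.062, 0.0, 0.0, 0.0])

```text
clock: 5.25
position: [462.7, -176.2, 38.4]
ee_rot: [1.0, -0.016, -0.0, -0.0]
contact_force: [-0.1, 0.5, -1.1]
gripper_width: 33.5
```

```bash
sed -i "s/s\['gripper_width'\].round(1)/s['gripper_width']/" st.py; python3 st.py
```

```text
5.25 [ 462.73 -176.2    38.42] yaw -1.81 toolz [-2.e-04  1.e-03 -1.e+00] F [-0.12  0.53 -1.1 ] M [-0.01  0.02 -0.02] 33.530999034589755
```

servo_tool(turn=[[0, 0, 0], [0, 0, 0], [0, 0, 0], [0, 0, 0], [0, 0, 0]], dp=[[0, 0, 0], [0, 0, 0.01], [0, 0, 0.03], [0, 0, 0.04], [0, 0, 0.04]], fingers=[0.0, 0.0, 0.0, 0.0, 0.0])

```text
clock: 5.88
position: [458.8, -175.7, 159.1]
ee_rot: [1.0, -0.016, -0.005, -0.001]
contact_force: [0.6, 0.1, -1.6]
gripper_width: 33.0
```

servo_tool(turn=[[0, 0, 0], [0, 0, 0], [0, 0, 0], [0, 0, 0], [0, 0, 0]], dp=[[0, 0, 0.04], [0, 0, 0.03], [0, 0, 0.01], [0, 0, 0], [0, 0, 0]], fingers=[0.0, 0.0, 0.0, 0.0, 0.0])

```text
clock: 6.5
position: [457.3, -175.2, 243.9]
ee_rot: [1.0, -0.017, -0.004, -0.002]
contact_force: [-0.7, 1.1, -2.5]
gripper_width: 33.4
```

```bash
python3 st.py
python3 - <<'E'
from h import *
d=cam('wrist');save(d,'w2')
E
```

```text
6.5 [ 457.32 -175.18  243.9 ] yaw -1.91 toolz [-0.0072  0.0039 -1.    ] F [-0.72  1.06 -2.52] M [-0.02 -0.04  0.02] 33.434042575378946
```

servo_tool(turn=[[0, 0, -0.045], [0, 0, -0.045], [0, 0, -0.045], [0, 0, -0.045], [0, 0, -0.045]], dp=[[-0.005, 0.02, 0], [-0.008, 0.041, 0], [-0.008, 0.041, 0], [-0.008, 0.041, 0], [-0.008, 0.041, 0]], fingers=[0.0, 0.0, 0.0, 0.0, 0.0])

```text
clock: 7.18
position: [416.7, 11.4, 236.7]
ee_rot: [0.991, -0.136, -0.01, -0.001]
contact_force: [1.1, -0.4, -1.9]
gripper_width: 32.9
```

servo_tool(turn=[[0, 0, -0.045], [0, 0, -0.045], [0, 0, -0.045], [0, 0, -0.045], [0, 0, -0.015]], dp=[[-0.008, 0.041, 0], [-0.008, 0.041, 0], [-0.008, 0.041, 0], [-0.008, 0.041, 0], [-0.008, 0.02, 0]], fingers=[0.0, 0.0, 0.0, 0.0, 0.0])

```text
clock: 7.8
position: [372.2, 201.1, 231.2]
ee_rot: [0.972, -0.234, -0.014, 0.002]
contact_force: [0.5, 0.5, -1.7]
gripper_width: 33.0
```

servo_tool(turn=[[0, 0, 0], [0, 0, 0], [0, 0, 0], [0, 0, 0], [0, 0, 0]], dp=[[0, 0, 0], [0, 0, 0], [0, 0, 0], [0, 0, 0], [0, 0, 0]], fingers=[0.0, 0.0, 0.0, 0.0, 0.0])

```text
clock: 8.43
position: [371.5, 199.2, 228.8]
ee_rot: [0.972, -0.234, -0.016, 0.005]
contact_force: [-0.3, 0.9, -2.0]
gripper_width: 33.0
```

```bash
python3 st.py
python3 - <<'E'
from h import *
d=cam('wrist');save(d,'w3');print(d['T'].round(2).tolist())
E
```

```text
8.425 [371.5  199.22 228.84] yaw -27.12 toolz [-0.0325 -0.0015 -0.9995] F [-0.33  0.9  -1.97] M [ 0.01 -0.1  -0.07] 32.954746798319
[[-0.46, -0.83, -0.31, 447.95], [-0.89, 0.43, 0.14, 161.87], [0.02, 0.34, -0.94, 370.03], [0.0, 0.0, 0.0, 1.0]]
```

View pics/w3.png

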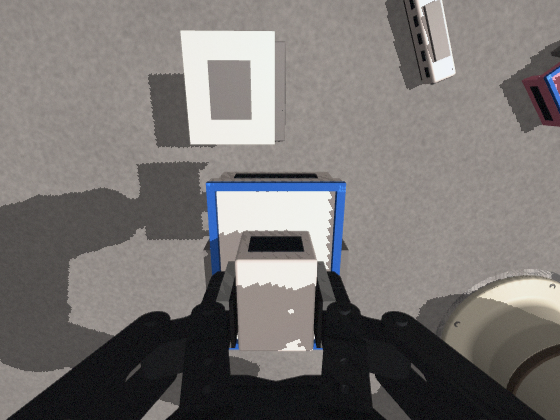

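Run:
```python
from h import *
d=cam('wrist');im=d['img'].astype(int)
m=np.zeros(im.shape[:2],bool);m[20:155,170:295]=1
q=quad((im.min(2)>200)&m);q+=0
print(q.tolist())
for z in (118,122,126,130,134,138): rect(d,q,z)
# roof blue frame in hand
bl=(im[...,2]-im[...,0]>60)&(im[...,2]>100);ys,xs=np.where(bl[170:290,190:360]);pts=[]
e=[(r,[190+c for c in np.where(bl[r,190:360])[0]]) for r in (200,225,250)]
print([(r,min(c),max(c)) for r,c in e if c])
top=[(c,170+np.where(bl[170:200,c])[0].min()) for c in (215,335) if bl[170:200,c].any()];print(top)
from scipy.optimize import least_squares
s=cam('scene');w=cam('side')
S=[(660,132),(722,152),(688,214),(622,190)];W=[(227,262),(298,322),(208,364),(136,300)]
S=[(a/2.5+100,b/2.5+120) for a,b in S];W=[(a/2.3+140,b/2.3+120) for a,b in W]
X=[tri([(s,*S[i]),(w,*W[(i+1)%4])])[0] for i in range(4)]
for x in X:
    j=min(q,key=lambda t:np.linalg.norm(onz(d,*t,x[2])-x)); i=[np.allclose(x,y) for y in X].index(True)
    print(proj(d,x).round(1),j,tri([(s,*S[i]),(w,*W[(i+1)%4]),(d,*j)]))
```

```text
[[274.0, 31.0], [274.0, 143.0], [190.0, 143.0], [180.0, 31.0]]
z 118 c [467.3 185.6 118. ] len [77.5 65.8 77.1 65.8] ang [np.float64(-27.2), np.float64(-27.3), np.float64(-27.2), np.float64(-27.0)]
z 122 c [467.  185.3 122. ] len [76.2 64.8 75.9 64.8] ang [np.float64(-27.2), np.float64(-27.3), np.float64(-27.2), np.float64(-27.0)]
z 126 c [466.6 184.9 126. ] len [75.  63.7 74.7 63.7] ang [np.float64(-27.2), np.float64(-27.3), np.float64(-27.2), np.float64(-27.0)]
z 130 c [466.3 184.5 130. ] len [73.8 62.7 73.5 62.7] ang [np.float64(-27.2), np.float64(-27.3), np.float64(-27.2), np.float64(-27.0)]
z 134 c [466.  184.1 134. ] len [72.5 61.6 72.2 61.6] ang [np.float64(-27.2), np.float64(-27.3), np.float64(-27.2), np.float64(-27.0)]
z 138 c [465.7 183.8 138. ] len [71.3 60.6 71.  60.6] ang [np.float64(-27.2), np.float64(-27.3), np.float64(-27.2), np.float64(-27.0)]
[(200, np.int64(207), np.int64(344)), (225, np.int64(209), np.int64(342)), (250, np.int64(211), np.int64(341))]
[(215, np.int64(183)), (335, np.int64(183))]
[271.6 141.6] [274. 143.] (array([419.37562827, 174.6542176 , 121.5633881 ]), np.float64(1.7564359395526385))
[194.3 147.5] [190. 143.] (array([445.42458459, 229.66591891, 125.59893298]), np.float64(3.6897274721469104))
[181.6  35.7] [180.  31.] (array([513.69208374, 196.86880426, 122.78810643]), np.float64(2.6589516369158033))
[271.6  30.8] [274.  31.] (array([486.93017963, 139.70192578, 120.03598732]), np.float64(1.480794425685993))
```

servo_tool(turn=[[0, -0.01, 0], [0, -0.01, 0], [0, -0.01, 0], [0, -0.003, 0], [0, 0, 0]], dp=[[0.02, -0.003, 0], [0.03, -0.004, 0], [0.03, -0.004, 0], [0.015, -0.003, 0], [0, 0, 0]], fingers=[0.0, 0.0, 0.0, 0.0, 0.0])

```text
clock: 9.25
position: [472.3, 184.7, 228.7]
ee_rot: [0.972, -0.234, 0.002, 0.0]
contact_force: [0.4, -0.1, -1.9]
gripper_width: 33.2
```

```bash
python3 st.py
python3 - <<'E'
from h import *
d=cam('wrist')
im=d['img'].astype(int)
bl=(im[...,2]-im[...,0]>60)&(im[...,2]>100)
M=np.array(d['mount']);f=d['f']
def tool(u,v,z):
    r=M[:3,:3]@np.array([(u-d['cx'])/f,(v-d['cy'])/f,1]);o=M[:3,3];return (o+r*(z-o[2])/r[2]).round(1)
for r in (200,225,250):
    c=190+np.where(bl[r,190:360])[0];print(r,c.min(),c.max(),[tool(u,r,4) for u in (c.min(),c.max()+1)])
for c in (215,240,300,335):
    r=160+np.where(bl[160:215,c])[0].min();print(c,r,[tool(c,r,z) for z in (2.4,4.4,6.4)])
E
```

```text
9.25 [472.27 184.66 228.7 ] yaw -27.02 toolz [ 0.0034 -0.0014 -1.    ] F [ 0.42 -0.13 -1.91] M [-0.01  0.08  0.09] 33.18727200206885
200 207 344 [array([ 39.2, -32.6,   4. ]), array([39.2, 34.5,  4. ])]
225 209 342 [array([ 26.3, -32.5,   4. ]), array([26.2, 34.4,  4. ])]
250 210 340 [array([ 12.6, -32.9,   4. ]), array([12.5, 34.3,  4. ])]
215 183 [array([ 48. , -27.9,   2.4]), array([ 47.6, -28.3,   4.4]), array([ 47.1, -28.7,   6.4])]
240 183 [array([ 48. , -16.1,   2.4]), array([ 47.6, -16.3,   4.4]), array([ 47.1, -16.5,   6.4])]
300 183 [array([48. , 12.3,  2.4]), array([47.5, 12.4,  4.4]), array([47.1, 12.6,  6.4])]
335 183 [array([48. , 28.8,  2.4]), array([47.5, 29.2,  4.4]), array([47.1, 29.6,  6.4])]
```

servo_tool(turn=[[0, 0.003, 0], [0, 0, 0], [0, 0, 0], [0, 0, 0], [0, 0, 0]], dp=[[-0.005, 0.001, -0.012], [-0.001, 0, -0.015], [-0.001, 0, -0.012], [0, 0, -0.006], [0, 0, 0]], fingers=[0.0, 0.0, 0.0, 0.0, 0.0])

```text
clock: 9.93
position: [460.5, 185.8, 180.8]
ee_rot: [0.973, -0.232, -0.001, 0.001]
contact_force: [-0.6, 0.2, -2.0]
gripper_width: 33.4
```

```bash
python3 st.py
```

```text
9.925 [460.51 185.81 180.85] yaw -26.85 toolz [-0.0022 -0.0014 -1.    ] F [-0.56  0.19 -1.98] M [ 0.    0.01 -0.01] 33.42764442395245
```

servo_tool(turn=[[0.001, -0.002, -0.005], [0, 0, 0], [0, 0, 0], [0, 0, 0], [0, 0, 0]], dp=[[0.005, 0, -0.006], [0, 0, 0], [0, 0, 0], [0, 0, 0], [0, 0, 0]], fingers=[0.0, 0.0, 0.0, 0.0, 0.0])

```text
clock: 10.55
position: [466.8, 186.3, 175.6]
ee_rot: [0.972, -0.235, 0.001, -0.001]
contact_force: [0.8, 0.0, -1.7]
gripper_width: 33.2
```

```bash
python3 st.py
```

```text
10.55 [466.77 186.34 175.63] yaw -27.16 toolz [ 0.0023  0.0012 -1.    ] F [ 0.8   0.04 -1.74] M [ 0.05  0.03 -0.01] 33.21680000337352
```

Run:
```python
from h import *
a=cam('scene');b=cam('side')
A=cv2.resize(a['img'][150:250,310:410,::-1],(400,400),interpolation=2);B=cv2.resize(b['img'][190:350,160:320,::-1],(400,400),interpolation=2)
cv2.imwrite('pics/ab2.png',np.hstack([A,B]))
```

```text
(no output)
```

View pics/ab2.png

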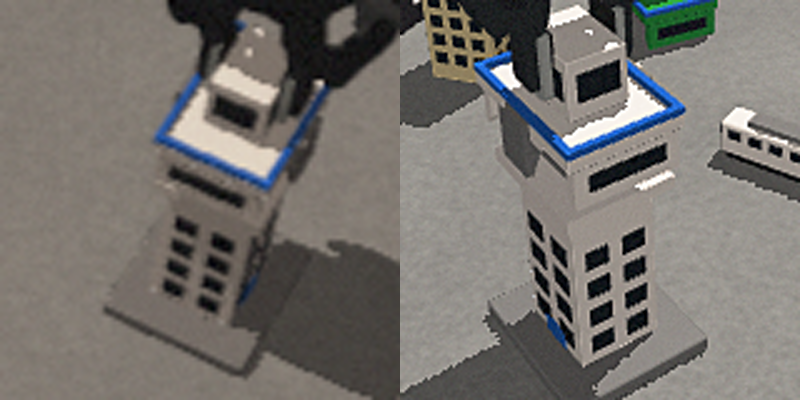

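servo_tool(turn=[[-0.001, 0.002, 0], [0, 0, 0], [0, 0, 0], [0, 0, 0], [0, 0, 0]], dp=[[0, -0.0005, -0.004], [0, 0, -0.004], [0, 0, -0.003], [0, 0, 0], [0, 0, 0]], fingers=[0.0, 0.0, 0.0, 0.0, 0.0])

```text
clock: 11.28
position: [466.6, 185.7, 163.6]
ee_rot: [0.972, -0.235, -0.0, 0.0]
contact_force: [-0.4, -0.2, -0.6]
gripper_width: 33.0
```

```bash
python3 st.py
```

```text
11.275 [466.57 185.66 163.56] yaw -27.16 toolz [-4.e-04 -3.e-04 -1.e+00] F [-0.4  -0.15 -0.64] M [0.02 0.03 0.01] 33.02201047995201
```

servo_tool(turn=[[0, 0, 0], [0, 0, 0], [0, 0, 0], [0, 0, 0], [0, 0, 0]], dp=[[0.0005, 0, -0.002], [0, 0, -0.002], [0, 0, -0.002], [0, 0, 0], [0, 0, 0]], fingers=[0.0, 0.0, 0.0, 0.0, 0.0])

```text
clock: 11.9
position: [467.1, 185.5, 157.3]
ee_rot: [0.972, -0.235, -0.0, 0.0]
contact_force: [-0.5, -0.5, -2.0]
gripper_width: 33.3
```

```bash
python3 st.py
```

```text
11.9 [467.05 185.5  157.34] yaw -27.15 toolz [-5.e-04 -7.e-04 -1.e+00] F [-0.53 -0.46 -1.96] M [-0.11  0.06 -0.08] 33.274649533950374
```

servo_tool(turn=[[0, 0, 0], [0, 0, 0], [0, 0, 0], [0, 0, 0], [0, 0, 0]], dp=[[0, 0, -0.0015], [0, 0, -0.0015], [0, 0, -0.001], [0, 0, 0], [0, 0, 0]], fingers=[0.0, 0.0, 0.0, 0.0, 0.0])

```text
clock: 12.52
position: [467.7, 185.7, 154.6]
ee_rot: [0.972, -0.234, 0.001, -0.0]
contact_force: [-0.6, -0.4, 0.8]
gripper_width: 32.9
```

```bash
python3 st.py
```

```text
12.525 [467.72 185.69 154.58] yaw -27.11 toolz [ 1.5e-03 -2.0e-04 -1.0e+00] F [-0.58 -0.43  0.84] M [-0.25  0.21  0.03] 32.87399079304199
```

servo_tool(turn=[[0, 0.0015, 0], [0, 0, 0], [0, 0, 0], [0, 0, 0], [0, 0, 0]], dp=[[-0.0003, -0.0005, -0.001], [0, 0, -0.0015], [0, 0, -0.001], [0, 0, 0], [0, 0, 0]], fingers=[0.0, 0.0, 0.0, 0.0, 0.0])

```text
clock: 13.15
position: [468.0, 185.6, 152.8]
ee_rot: [0.972, -0.234, 0.001, -0.001]
contact_force: [-0.5, -0.6, 2.1]
gripper_width: 33.1
```

```bash
python3 st.py
```

```text
13.15 [467.98 185.64 152.84] yaw -27.09 toolz [ 1.9e-03  8.0e-04 -1.0e+00] F [-0.51 -0.62  2.13] M [-0.21  0.28 -0.03] 33.10768905090532
```

servo_tool(turn=[[-0.0005, 0.002, 0], [0, 0, 0], [0, 0, 0], [0, 0, 0], [0, 0, 0]], dp=[[-0.0005, -0.0003, -0.0015], [0, 0, -0.0015], [0, 0, -0.0015], [0, 0, 0], [0, 0, 0]], fingers=[0.0, 0.0, 0.0, 0.0, 0.0])

```text
clock: 13.78
position: [468.1, 185.9, 151.1]
ee_rot: [0.972, -0.234, 0.001, -0.001]
contact_force: [-0.5, 0.6, 3.7]
gripper_width: 32.9
```

```bash
python3 st.py
```

```text
13.775 [468.08 185.87 151.11] yaw -27.05 toolz [ 1.8e-03  9.0e-04 -1.0e+00] F [-0.51  0.59  3.71] M [-0.22  0.38 -0.03] 32.91858393864702
```

servo_tool(turn=[[-0.001, 0.002, 0], [0, 0, 0], [0, 0, 0], [0, 0, 0], [0, 0, 0]], dp=[[-0.0008, -0.0003, -0.002], [-0.0003, 0, -0.002], [0, 0, -0.0015], [0, 0, -0.0005], [0, 0, 0]], fingers=[0.0, 0.0, 0.0, 0.0, 0.0])

```text
clock: 14.4
position: [468.0, 185.7, 147.9]
ee_rot: [0.972, -0.233, 0.001, -0.0]
contact_force: [-2.5, -0.7, 4.8]
gripper_width: 33.0
```

```bash
python3 st.py
```

```text
14.4 [467.97 185.71 147.93] yaw -26.98 toolz [ 2.2e-03 -4.0e-04 -1.0e+00] F [-2.51 -0.73  4.85] M [-0.2   0.66 -0.09] 32.98865186518541
```

servo_tool(turn=[[0, 0.002, -0.003], [0, 0.001, 0], [0, 0, 0], [0, 0, 0], [0, 0, 0]], dp=[[-0.001, 0, 0], [-0.0005, 0, -0.001], [0, 0, -0.001], [0, 0, 0], [0, 0, 0]], fingers=[0.0, 0.0, 0.0, 0.0, 0.0])

```text
clock: 15.02
position: [467.7, 185.7, 146.0]
ee_rot: [0.972, -0.234, 0.001, 0.0]
contact_force: [-0.5, -1.6, 4.7]
gripper_width: 33.0
```

```bash
python3 st.py
```

```text
15.025 [467.73 185.7  146.02] yaw -27.11 toolz [ 1.6e-03 -4.0e-04 -1.0e+00] F [-0.5  -1.62  4.69] M [-0.39  0.12 -0.04] 32.97503677365022
```

Lateral force has eased. Continuing down.

servo_tool(turn=[[0, 0.001, 0], [0, 0, 0], [0, 0, 0], [0, 0, 0], [0, 0, 0]], dp=[[-0.0005, -0.0003, -0.0015], [0, 0, -0.0015], [0, 0, -0.0015], [0, 0, 0], [0, 0, 0]], fingers=[0.0, 0.0, 0.0, 0.0, 0.0])

```text
clock: 15.65
position: [467.4, 185.7, 141.3]
ee_rot: [0.972, -0.234, 0.001, -0.0]
contact_force: [-1.2, -1.7, 3.7]
gripper_width: 33.1
```

```bash
python3 st.py
```

```text
15.65 [467.45 185.66 141.26] yaw -27.1 toolz [ 1.2e-03  2.0e-04 -1.0e+00] F [-1.24 -1.66  3.68] M [-0.34  0.03 -0.08] 33.05745417043534
```

servo_tool(turn=[[0, 0.001, 0], [0, 0, 0], [0, 0, 0], [0, 0, 0], [0, 0, 0]], dp=[[-0.0002, -0.0003, -0.001], [0, 0, -0.001], [0, 0, 0], [0, 0, 0], [0, 0, 0]], fingers=[0.0, 0.0, 0.0, 0.0, 0.0])

```text
clock: 16.27
position: [467.6, 185.9, 139.2]
ee_rot: [0.972, -0.234, 0.0, -0.001]
contact_force: [0.3, -0.3, 4.0]
gripper_width: 33.1
```

```bash
python3 st.py
```

```text
16.275 [467.62 185.94 139.17] yaw -27.09 toolz [ 0.0011  0.0013 -1.    ] F [ 0.32 -0.3   3.99] M [-0.25  0.01  0.  ] 33.064771666803104
```

servo_tool(turn=[[-0.001, 0.001, 0], [0, 0, 0], [0, 0, 0], [0, 0, 0], [0, 0, 0]], dp=[[0, -0.0003, -0.001], [0, 0, -0.001], [0, 0, -0.0005], [0, 0, 0], [0, 0, 0]], fingers=[0.0, 0.0, 0.0, 0.0, 0.0])

```text
clock: 16.9
position: [467.6, 186.0, 139.1]
ee_rot: [0.972, -0.234, 0.0, -0.0]
contact_force: [0.4, -0.6, 5.0]
gripper_width: 33.0
```

```bash
python3 st.py
```

```text
16.9 [467.63 185.96 139.13] yaw -27.07 toolz [ 1.e-03  5.e-04 -1.e+00] F [ 0.4  -0.55  4.96] M [-0.25  0.01  0.03] 32.97583452181254
```

servo_tool(turn=[[0, 0, 0], [0, 0, 0], [0, 0, 0], [0, 0, 0], [0, 0, 0]], dp=[[0, -0.0003, -0.0015], [0, 0, -0.002], [0, 0, -0.002], [0, 0, -0.002], [0, 0, -0.002]], fingers=[0.0, 0.0, 0.0, 0.0, 0.0])

```text
clock: 17.52
position: [467.7, 186.0, 138.9]
ee_rot: [0.972, -0.233, 0.002, 0.0]
contact_force: [-4.4, -0.8, 16.6]
gripper_width: 33.3
```

```bash
python3 st.py
```

```text
17.525 [467.72 185.97 138.88] yaw -26.99 toolz [ 0.0029 -0.0011 -1.    ] F [-4.41 -0.82 16.57] M [-0.43  1.72 -0.27] 33.345901043586665
```

Run:
```python
from h import *
a=cam('scene');b=cam('side')
A=cv2.resize(a['img'][150:250,310:410,::-1],(400,400),interpolation=2);B=cv2.resize(b['img'][210:310,180:280,::-1],(400,400),interpolation=2)
cv2.imwrite('pics/ab3.png',np.hstack([A,B]))
```

```text
(no output)
```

View pics/ab3.png

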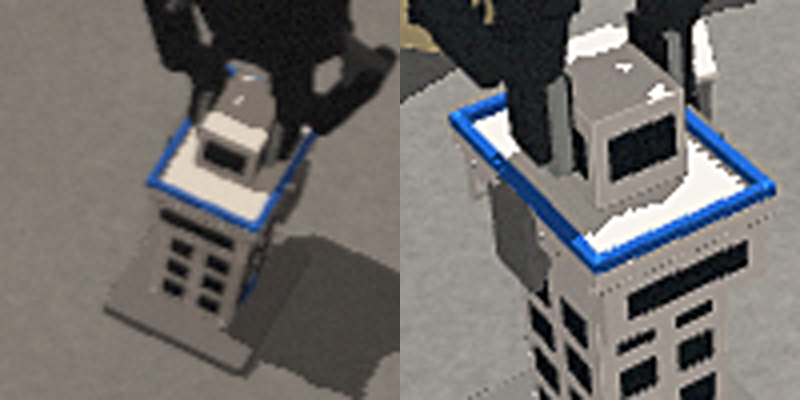

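servo_tool(turn=[[0.001, 0.003, -0.003], [0, 0, 0], [0, 0, 0], [0, 0, 0], [0, 0, 0]], dp=[[-0.0003, 0, 0], [0, 0, 0], [0, 0, 0], [0, 0, 0], [0, 0, 0]], fingers=[0.0, 0.0, 0.0, 0.0, 0.0])

```text
clock: 18.25
position: [467.7, 186.0, 139.0]
ee_rot: [0.972, -0.234, 0.0, -0.0]
contact_force: [-0.5, -0.5, 5.0]
gripper_width: 33.2
```

```bash
python3 st.py
```

```text
18.25 [467.66 185.97 138.98] yaw -27.12 toolz [ 5.e-04 -1.e-04 -1.e+00] F [-0.45 -0.51  5.04] M [-0.27  0.14  0.01] 33.20326667051827
```

servo_tool(turn=[[0, 0, 0], [0, 0, 0], [0, 0, 0], [0, 0, 0], [0, 0, 0]], dp=[[0, 0, 0.001], [0, 0, 0.001], [0, 0, 0.001], [0, 0, 0.001], [0, 0, 0.001]], fingers=[0.0, 0.0, 0.0, 0.0, 0.0])

```text
clock: 18.88
position: [467.3, 186.0, 140.5]
ee_rot: [0.972, -0.235, -0.001, 0.0]
contact_force: [6.1, -0.6, -8.7]
gripper_width: 33.0
```

```bash
python3 st.py
```

```text
18.875 [467.34 185.96 140.54] yaw -27.24 toolz [-0.0014  0.     -1.    ] F [ 6.13 -0.65 -8.73] M [-0.02 -1.66  0.02] 33.035495648207515
```

servo_tool(turn=[[0, -0.001, 0.002], [0, 0, 0], [0, 0, 0], [0, 0, 0], [0, 0, 0]], dp=[[0.0002, 0, -0.001], [0, 0, -0.001], [0, 0, -0.001], [0, 0, -0.001], [0, 0, -0.001]], fingers=[0.0, 0.0, 0.0, 0.0, 0.0])

```text
clock: 19.5
position: [467.4, 186.0, 138.9]
ee_rot: [0.972, -0.234, 0.0, 0.0]
contact_force: [-1.2, -0.5, 8.4]
gripper_width: 32.8
```

```bash
python3 st.py
```

```text
19.5 [467.37 185.95 138.94] yaw -27.07 toolz [ 3.e-04 -4.e-04 -1.e+00] F [-1.23 -0.47  8.37] M [-0.24  0.69 -0.1 ] 32.833332347277654
```

servo_tool(turn=[[0, 0, 0], [0, 0, 0], [0, 0, 0], [0, 0, 0], [0, 0, 0]], dp=[[0, 0, 0], [0, 0, 0], [0, 0, 0], [0, 0, 0], [0, 0, 0]], fingers=[0.0, 0.0, 0.06, 0.06, 0.06])

```text
clock: 20.12
position: [466.2, 185.6, 138.1]
ee_rot: [0.972, -0.234, -0.001, 0.001]
contact_force: [-0.1, -0.1, 1.1]
gripper_width: 60.0
```

```bash
python3 st.py
```

```text
20.125 [466.2  185.55 138.12] yaw -27.08 toolz [-2.e-03 -9.e-04 -1.e+00] F [-0.1  -0.14  1.12] M [-0.04  0.02 -0.06] 59.98812861915785
```

Released. Lifting straight up, then back to look at the roof.

servo_tool(turn=[[0, 0, 0], [0, 0, 0], [0, 0, 0], [0, 0, 0], [0, 0, 0]], dp=[[0.001, 0, 0.008], [0.001, 0, 0.012], [0.001, 0, 0.015], [0, 0, 0.03], [0, 0, 0.03]], fingers=[0.06, 0.06, 0.06, 0.06, 0.06])

```text
clock: 20.75
position: [468.6, 184.8, 236.6]
ee_rot: [0.972, -0.234, -0.002, 0.002]
contact_force: [-0.4, -0.6, -0.2]
gripper_width: 60.1
```

servo_tool(turn=[[0, 0, 0], [0, 0, 0], [0, 0, 0], [0, 0, 0], [0, 0, 0]], dp=[[-0.005, 0, 0.02], [-0.015, -0.01, 0.01], [-0.015, -0.01, 0], [-0.015, -0.01, 0], [-0.005, 0, 0]], fingers=[0.06, 0.06, 0.06, 0.06, 0.06])

```text
clock: 21.38
position: [412.6, 153.9, 272.8]
ee_rot: [0.972, -0.234, 0.001, -0.002]
contact_force: [0.7, 0.4, -0.1]
gripper_width: 59.7
```

```bash
python3 st.py
python3 - <<'E'
from h import *
a=cam('scene');b=cam('side');w=cam('wrist')
A=cv2.resize(w['img'][:,130:430,::-1],(400,560),interpolation=cv2.INTER_AREA);B=cv2.resize(b['img'][205:305,180:280,::-1],(400,400),interpolation=2)
B=np.vstack([B,cv2.resize(a['img'][170:250,310:410,::-1],(400,320),interpolation=2)[:160]])
cv2.imwrite('pics/ab4.png',np.hstack([A,B]))
im=w['img'].astype(int);bl=(im[...,2]-im[...,0]>60)&(im[...,2]>100);bl[250:]=0
q=quad(bl);print(q.tolist());rect(w,q,132);rect(w,q,135)
E
```

```text
21.375 [412.58 153.95 272.84] yaw -27.1 toolz [ 0.0029  0.0026 -1.    ] F [ 0.71  0.37 -0.11] M [-0.02  0.01 -0.03] 59.675354825061
[[253.0, 108.0], [255.0, 216.0], [184.0, 216.0], [174.0, 108.0]]
z 132 c [467.2 186.6 132. ] len [97.6 67.7 97.7 67.7] ang [np.float64(-27.3), np.float64(-27.0), np.float64(-27.3), np.float64(-27.1)]
z 135 c [467.4 185.9 135. ] len [96.6 67.  96.7 67. ] ang [np.float64(-27.3), np.float64(-27.0), np.float64(-27.3), np.float64(-27.1)]
```

View pics/ab4.png

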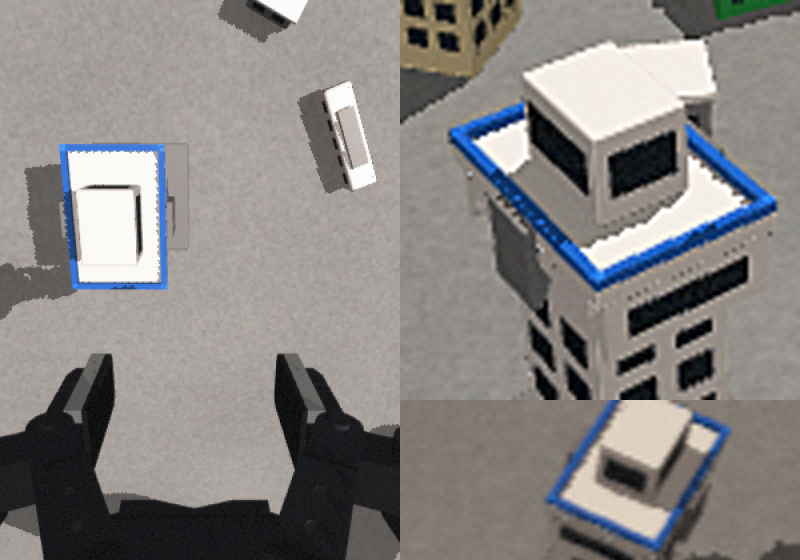

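Run:
```python
from h import *
b=cam('side');w=cam('wrist')
a=np.radians(-27.15);X=np.array([np.cos(a),np.sin(a),0]);Y=np.array([-np.sin(a),np.cos(a),0]);Z=np.array([0,0,1.])
O=np.array([467.3,186,100.7])
def draw(d,sg,crop,k):
    x,y,ww,h=crop;g=cv2.resize(d['img'][y:y+h,x:x+ww,::-1],None,fx=k,fy=k,interpolation=cv2.INTER_NEAREST)
    for t,c in ((0,(0,200,0)),(.15,(0,0,255))):
        P=[]
        for xx,l in ((-12,0),(-12,32),(12,32),(12,0)):
            P.append(O+X*xx+Y*sg*(37.5+l*np.sin(t))+Z*(32-l*np.cos(t)))
        p=np.array([(proj(d,q)-[x,y]+.5)*k for q in P]).astype(int);cv2.polylines(g,[p],True,c,1)
    return g
cv2.imwrite('pics/c5.png',np.hstack([draw(b,1,(185,225,60,80),6),draw(w,-1,(230,110,65,80),6)]))
```

```text
(no output)
```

View pics/c5.png

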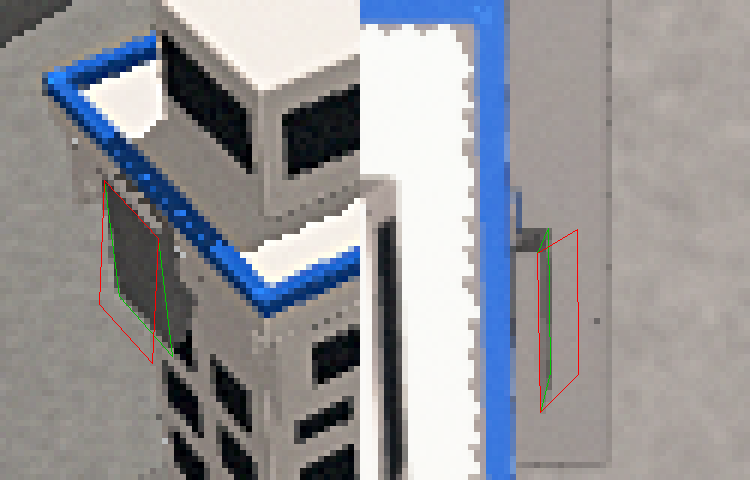

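```bash
python3 -c "
from bench import *
print(job_done())"
```

```text
the job is handed in; nothing more can be done
None
```

The white roof is on the tower and clipped home, the gripper has let go and moved clear, and the job is handed in at about 21.5 s of the 58 s allowed.

**What I did:** I picked out the white roof from the red, green and pink look-alikes and lifted it by its lantern. I aligned it to the flange in the wrist view (yaw −27.2°), then pressed it down in small steps. The highest wrist reading I saw while pressing was about 17 N, or about 18.5 N counting the roof's weight. I only read the force at the end of each move, so brief peaks in between could have been higher.

**Last checks:**
- **Fully home:** the roof met hard contact at the expected height with the tool level. A light pull of about 9 N raised it only 1.5 mm before the clips caught. I then pressed it back down and released it.
- **Position:** afterwards the roof's centre and yaw (467.3, 186; −27.2°) matched the tower's within about 1 mm.
- **Clips:** both arms lay on the outline drawn for straight hanging, not on the spread one. The right-hand arm shows only as a thin strip.
- **Other models:** the pictures taken along the way showed no sign of contact with them, but I did not measure whether they had moved.

**One disagreement:** my end-of-move readings never showed the expected 9–18 N rise and drop at the snap (7 N at most on the way down). I judged the snap by the pull test and the pictures instead.

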